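# Seat the mounted specimen in the bench vise

## Robot

A 6-joint arm with a two-finger parallel gripper is mounted at the origin on the work surface. World frame = base frame: x ahead of the robot, y to its left, z up, the work surface at z = 0. Lengths are in mm, angles in rad, forces in N, time in s.
With the tool pointing down it reaches from about 350 to 875 mm from the base axis. Payload 4.2 kg.
Tool frame: the origin (TCP) lies at the very end of the fingers, on their centre line; the grasp point (between the pads) lies 19 mm behind it; z points along the fingers, y is the line along which they close (so a half turn about z gives the same grasp; the last joint's range is limited). The gripper opens to 85 mm and grips with 20 to 120 N. Pads are 22 mm wide; open, the fingers measure 114 mm over their backs; the gripper's body (76 mm by 85 mm) begins 54 mm behind the grasp point. The pads swing forward as they close: fully open they stand 13 mm farther back than shut.
Start: joints at [-0.992, 0.385, 0.008, 0, -1.194, -0.259], TCP at [196.501, -593.285, 192.412] pointing down, gripper open.
Joint ranges: [-3.14, 3.14], [-1.21, 2.06], [-1.07, 1.41], [-3.16, 2.05], [-2.99, -0.16], [-3.1, 3.1]. Speed limits (rad/s): [2.79, 2.79, 3.14, 3.14, 3.14, 3.14].

## Interface

Orientations are given as [roll, pitch, yaw] about the fixed x, y, z axes, in that order (R = Rz(yaw) Ry(pitch) Rx(roll)).
In Python, from station import bot, sensors, get_image gives the robot as it stands (bot), with the cameras as plain functions and the readings (sensors).
- The arm moves only by the shell command python3 jog.py 'ROWS'. ROWS is one flat JSON list of numbers that holds 1 to 8 rows one after another, with no inner brackets; each row has 7 numbers: the finger opening in mm, then dx, dy, dz in mm, then a rotation vector rx, ry, rz in rad; each row shifts and turns the commanded pose from where the row before left it, along the tool's axes as they then stand; what a row does not reach is not made up. A row lasts 1/12 s, in which the tool goes at most 41.7 mm and 0.125 rad, less where a joint would pass 70% of its speed; a pose out of reach is approached as far as the arm can. The fingers move at their own pace and stop on an object; the grip force is fixed at half the most. Time passes only in rows, so rows that do not move let the fingers close. It prints the time, the measured TCP pose, the force, the opening and the grip force at its end. Input that does not fit is refused with a message, and nothing moves.
- sensors.state(): the state, without advancing time (a new reading comes with each control period).
- get_image(name): name is "scene" or "side" or "wrist"; returns a dict with "pixels" (384x512x3 uint8, blue, green, red), "camera_matrix" (3x3 intrinsics, pixels), "rvec" (rotation vector, rad) and "tvec" (3), from world to camera coordinates, as OpenCV has them. Camera axes: x right, y down, z forward; pixel columns grow to the right and rows downward; lengths in mm; the calibration is good to about 2 mm. A picture is of the moment at which its call begins. There is no depth.
- bot.hand_in(): hands the job in; it is judged then, once.
The state is a dict: "time": time; "joint_positions": joint angles; "joint_velocities": joint speeds; "joint_torque": joint torques, N m; "tool_pos": TCP position; "orientation": TCP orientation; "ft_force": force on the tool from outside, world axes, zero at the start; "moment": the same for the moment, N m; "opening": finger opening in mm; "grasp_force": force on a finger pad.
Only numpy, scipy, OpenCV 4.12 (cv2) and the standard library are available. Lean on these libraries where they do the work, as an engineer would, in place of code of your own. Each camera call takes 0.05 s, during which the arm holds its last target. There are 200 camera calls.

## Task

The orange resin block in the specimen vise still stands off the steel parallels beneath it. With the white-footed (nylon) hand tamper, tap or press the block straight down until it sits fully home on the parallels and they can no longer slide, then stand the tamper back upright on the bare bench top and let go. Do not touch the block with the fingers, and leave the steel-footed tamper alone: it would mark the specimen.

Things in the scene. Friction and masses are not known exactly. Their poses are not given: they have to be found in the camera images.
- workpiece: Orange resin block, 50 x 70 x 34 mm (its x, y, z), bright metal disc in its top, held in a steel vise (230 mm along x, 84 wide; jaw tops 70 mm above bench). Origin: centre of underside; top 34 mm above it. Slides only straight down, stays where left: about 6 N friction, then a hard stop on the parallels. Home: underside 50 mm above bench (top 84); starts 8 to 12 mm higher.
- parallels: Pair of bright steel bars on the vise bed under the block, joined by a thin wire: each 10 mm thick, 104 mm long (along y), 20 mm high, ends sticking out 10 mm beyond the vise on both sides. Loose until the block bears on them. Origin midway between the bars at their underside, 30 mm above the bench; tops 50 mm above it.
- tamper: The tool to use: hand tamper with a WHITE nylon foot and a blue handle. 50 mm diameter foot 25 mm high, then a round upright handle 26 mm in diameter, from 25 to 115 mm above the underside. Stands on the bench (z = 0). Origin at the centre of its underside, z up along the handle. Mass 0.2 to 0.35 kg.
- steel_tamper: The wrong tool: same shape, with a bare dark-grey STEEL foot and a yellow handle. 50 mm diameter foot 25 mm high, then a round upright handle 26 mm in diameter, from 25 to 115 mm above the underside. Stands on the bench (z = 0). Origin at the centre of its underside, z up along the handle. Mass 0.6 kg.

How it is judged (in metres and radians):
On the way:
1. the block is driven fully home on the parallels by the white-footed tamper (height (world z) of workpiece below 0.052 m and contact force between tamper and workpiece above 1 N), for 0.02 s.
At the end, for the whole second after the job is handed in: The block's underside is within 2 mm of its home height (below 52 mm above the bench) and bears on the parallels; the white-footed tamper stands upright (within 10 degrees) on the bench top (underside below 10 mm), at rest and released (height (world z) of workpiece below 0.052 m and contact force between workpiece and parallels above 0.3 N and height (world z) of tamper below 0.01 m and angle between tamper's own z axis and vertical below 0.17 rad and linear speed of tamper below 0.02 m/s); the robot touches nothing.
It fails at once if the fingers or the arm push on the block (contact force between any of the fingers, the arm and workpiece above 2 N).
It fails at once if the steel-footed tamper touches the block (contact force between steel_tamper and workpiece above 1 N).
It fails at once if the steel-footed tamper is moved more than 30 mm or tipped over (distance of steel_tamper from where it was at the start of the episode above 0.03 m or angle between steel_tamper's own z axis and vertical above 0.5 rad).
It also fails if it takes over 48 s, if anything falls off the work surface, if the arm or the gripper's body presses on something with over 40 N, if the wrist force passes 120 N, or if a joint passes its speed limit or range.

## Working session

There is one attempt and no reset: what is moved stays moved. The work goes in short steps, Python scripts to look and compute and a shell command to move; the robot and the scene stay as the last step left them, time stands still between calls to the robot, and variables do not carry over. Pictures are saved under pics/ and viewed, at most 10 in all, crops included, and the job is handed in when it is done.

```bash
ls; mkdir -p pics
cat > h.py <<'E'
import cv2,numpy as np
from station import bot, sensors, get_image
def P(im):
    R=cv2.Rodrigues(np.array(im["rvec"],float))[0];t=np.array(im["tvec"],float).reshape(3);K=np.array(im["camera_matrix"],float)
    return K,R,t
def ray(im,u,v):
    K,R,t=P(im);d=R.T@np.linalg.solve(K,[u,v,1.]);return -R.T@t,d/np.linalg.norm(d)
def plane(im,u,v,z):
    o,d=ray(im,u,v);return o+d*(z-o[2])/d[2]
def tri(a,pa,b,pb):
    o1,d1=ray(a,*pa);o2,d2=ray(b,*pb)
    s=np.linalg.lstsq(np.c_[d1,-d2],o2-o1,rcond=None)[0]
    p,q=o1+s[0]*d1,o2+s[1]*d2
    return (p+q)/2,np.linalg.norm(p-q)
E
python3 - <<'E'
from h import *
import pickle
ims={n:get_image(n) for n in("scene","side","wrist")}
pickle.dump(ims,open("i0.pkl","wb"))
cv2.imwrite("pics/a.png",cv2.resize(np.hstack([ims["scene"]["pixels"],ims["side"]["pixels"]]),(800,300),interpolation=cv2.INTER_AREA))
cv2.imwrite("pics/scene.png",ims["scene"]["pixels"]);cv2.imwrite("pics/side.png",ims["side"]["pixels"])
for n in ims:
    o,d=ray(ims[n],256,192);print(n,o.round(),d.round(2))
s=sensors.state();print(s["time"],s["tool_pos"],s["orientation"],s["ft_force"])
E
```

```text
jog.py
pics
station.py
scene [1426.   68.  974.] [-0.72 -0.08 -0.69]
side [ 430. -838.  579.] [ 0.11  0.86 -0.5 ]
wrist [ 125. -617.  374.] [ 0.27  0.11 -0.96]
0.15 [ 196.35718628 -592.83413292  191.5701769 ] [ 3.13993735e+00 -8.73667805e-05 -2.82193191e+00] [ 0.45485733 -1.13504271 -0.00903358]
```

View pics/scene.png

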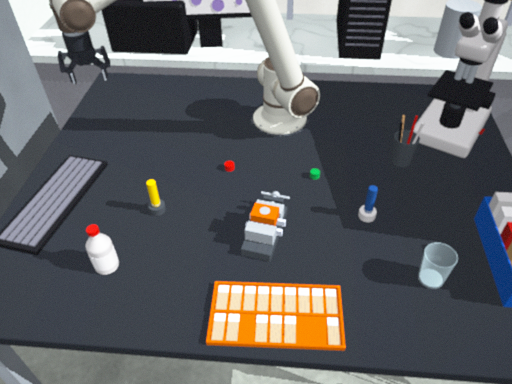

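View pics/side.png

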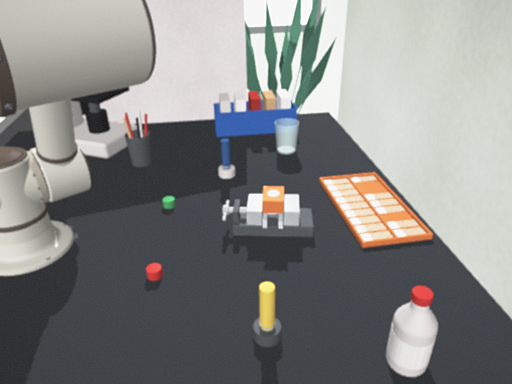

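The scene view shows the blue tamper at about (370,200), the steel one at (154,195) and the orange block at (265,212). The side view shows them at (226,160), (267,315) and (273,200). Next I'll measure by colour masks.

Run:
```python
from h import *
import pickle
ims=pickle.load(open("i0.pkl","rb"))
def blob(n,lo,hi,roi):
    x0,x1,y0,y1=roi
    h=cv2.cvtColor(ims[n]["pixels"],cv2.COLOR_BGR2HSV)[y0:y1,x0:x1]
    m=cv2.inRange(h,lo,hi);k,l,st,c=cv2.connectedComponentsWithStats(m)
    i=1+st[1:,4].argmax();ys,xs=np.where(l==i);xs=xs+x0;ys=ys+y0
    top=ys.min();bot_=ys.max()
    print(n,"area",st[i,4],"x",xs.min(),xs.max(),"y",top,bot_,"c",c[i]+[x0,y0],"topmid",xs[ys<=top+2].mean(),"botmid",xs[ys>=bot_-2].mean())
    return m,xs,ys,c[i]+[x0,y0]
B=((105,120,40),(125,255,255));W=((0,0,110),(180,70,255));Y=((20,120,80),(35,255,255));O=((5,150,120),(18,255,255))
R={"scene":(345,395,175,230),"side":(205,245,130,182)}
RS={"scene":(130,180,170,220),"side":(240,290,270,350)}
RB={"scene":(240,295,190,235),"side":(255,292,180,220)}
for nm,c,r in(("blue",B,R),("white",W,R),("yellow",Y,RS),("orange",O,RB)):
    print(nm);a=blob("scene",*c,r["scene"]);b=blob("side",*c,r["side"])
    p,e=tri(ims["scene"],a[3],ims["side"],b[3]);print(" tri centroid",p.round(1),"gap",e.round(1))
# disc
d=[]
for n in("scene","side"):
    x0,x1,y0,y1=RB[n];print(n)
    g=ims[n]["pixels"][y0:y1,x0:x1]
    big=cv2.resize(g,None,fx=7,fy=7,interpolation=cv2.INTER_NEAREST);d.append(cv2.resize(big,(390,310)))
for n in("scene","side"):
    x0,x1,y0,y1=R[n];d.append(cv2.resize(ims[n]["pixels"][y0:y1,x0:x1],(390,290),interpolation=cv2.INTER_NEAREST))
cv2.imwrite("pics/b.png",np.vstack([np.hstack(d[:2]),np.hstack(d[2:])]))
```

```text
blue
scene area 243 x 365 377 y 185 210 c [370.70781893 196.97942387] topmid 372.5 botmid 368.5
side area 230 x 220 230 y 138 165 c [225.12173913 151.13478261] topmid 224.6086956521739 botmid 225.68421052631578
 tri centroid [483.9 288.6  77.4] gap 2.9
white
scene area 215 x 358 376 y 205 222 c [366.85581395 214.2       ] topmid 364.0 botmid 367.5
side area 211 x 218 234 y 164 178 c [226.09478673 171.48341232] topmid 226.95238095238096 botmid 226.0
 tri centroid [484.2 288.9   8.6] gap 0.0
yellow
scene area 247 x 146 159 y 179 204 c [152.71255061 191.29959514] topmid 150.6086956521739 botmid 154.71428571428572
side area 586 x 259 274 y 281 326 c [266.71843003 305.64163823] topmid 266.5 botmid 266.8125
 tri centroid [ 506.5 -340.2   74.4] gap 4.8
orange
scene area 414 x 250 278 y 202 224 c [264.23671498 214.12801932] topmid 257.5 botmid 269.24242424242425
side area 224 x 263 282 y 201 212 c [272.64285714 206.15625   ] topmid 272.66101694915255 botmid 273.0
 tri centroid [570.1 -11.5  65.5] gap 14.0
scene
side
```

View pics/b.png

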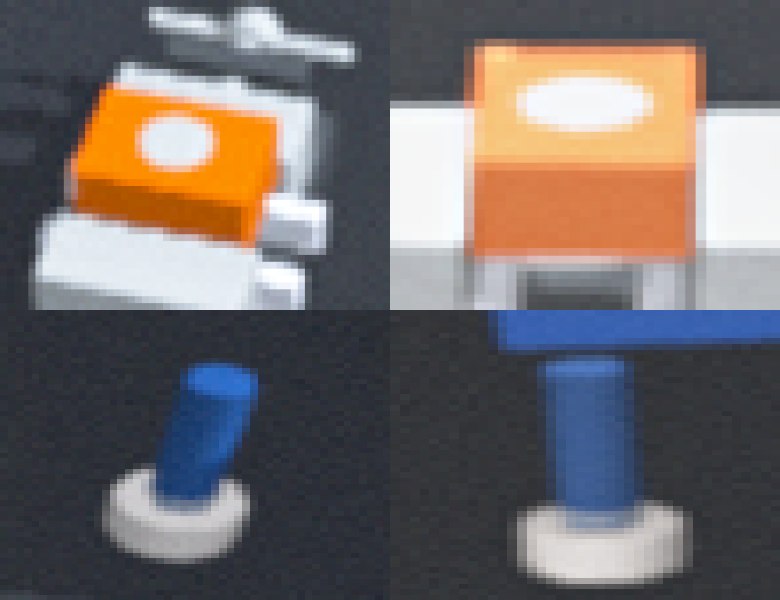

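```bash
python3 - <<'E'
from h import *
import pickle
ims=pickle.load(open("i0.pkl","rb"));a,b=ims["scene"],ims["side"]
print("disc",tri(a,(264.5,210.4),b,(273.,192.9)))
print("tamper top",tri(a,(372.5-.5,187),b,(224.6,139.5)))
for n in ("scene","side"):
    K,R,t=P(ims[n]); 
    for z in(0,25,115):
        q=K@(R@np.array([484.2,288.5,z])+t);print(n,z,(q[:2]/q[2]).round(1))
E
python3 jog.py '[85,0,0,0,0,0,0.1065,85,0,0,0,0,0,0.1065,85,0,0,0,0,0,0.1065,85,-30,28,0,0,0,0,85,-30,28,0,0,0,0,85,-30,28,0,0,0,0,85,-30,28,0,0,0,0,85,-30,28,0,0,0,0]'
```

```text
disc (array([575.95921479,  -7.01548783,  93.91030734]), np.float64(2.1566419839133553))
tamper top (array([484.05033933, 285.9052722 , 115.59601632]), np.float64(3.5393344149109764))
scene 0 [366.3 216.2]
scene 25 [367.6 210.3]
scene 115 [372.7 187.8]
side 0 [226.3 174.1]
side 25 [225.8 166.7]
side 115 [224.2 138.9]
time: 0.82
tool_pos: [347.3, -451.7, 192.2]
orientation: [3.141, -0.0, 3.141]
ft_force: [0.6, -0.9, 0.0]
opening: 84.8
grasp_force: 0.0
```

```bash
python3 jog.py '[85,-10,38,0,0,0,0,85,-10,38,0,0,0,0,85,-10,38,0,0,0,0,85,-10,38,0,0,0,0,85,-10,38,0,0,0,0,85,-10,38,0,0,0,0,85,-10,38,0,0,0,0,85,-10,38,0,0,0,0]'|head -2;  python3 jog.py '[85,-7,38,0,0,0,0,85,-7,38,0,0,0,0,85,-7,38,0,0,0,0,85,-7,38,0,0,0,0,85,-7,38,0,0,0,0,85,-7,38,0,0,0,0,85,-7,38,0,0,0,0,85,-7,38,0,0,0,0]'
```

```text
time: 1.48
tool_pos: [426.2, -147.3, 192.5]
time: 2.15
tool_pos: [481.9, 156.8, 192.4]
orientation: [3.142, -0.0, -3.141]
ft_force: [0.2, -0.3, 0.3]
opening: 85.1
grasp_force: 0.0
```

Now a wrist picture from here, then one from nearer for the two-view check.

```bash
python3 - <<'E'
from h import *
import pickle
pickle.dump(get_image("wrist"),open("w1.pkl","wb"))
E
python3 jog.py '[85,0,33,0,0,0,0,85,0,33,0,0,0,0,85,0,33,0,0,0,0,85,0,33,0,0,0,0,85,0,0,0,0,0,0,85,0,0,0,0,0,0]'
python3 - <<'E'
from h import *
import pickle
w2=get_image("wrist");w1=pickle.load(open("w1.pkl","rb"));pickle.dump(w2,open("w2.pkl","wb"))
for w in(w1,w2):
    K,R,t=P(w)
    for z in(0,115):
        q=K@(R@np.array([484,287.5,z])+t);print(z,(q[:2]/q[2]).round(1))
cv2.imwrite("pics/c.png",cv2.resize(np.hstack([w1["pixels"],w2["pixels"]]),(800,300),interpolation=cv2.INTER_AREA))
E
```

```text
time: 2.7
tool_pos: [481.7, 288.1, 191.6]
orientation: [-3.141, -0.001, -3.139]
ft_force: [-0.4, 0.0, -0.4]
opening: 84.9
grasp_force: 0.0
0 [369.3 159.4]
115 [417.  188.6]
0 [252.2 159.9]
115 [252.1 189.2]
```

View pics/c.png

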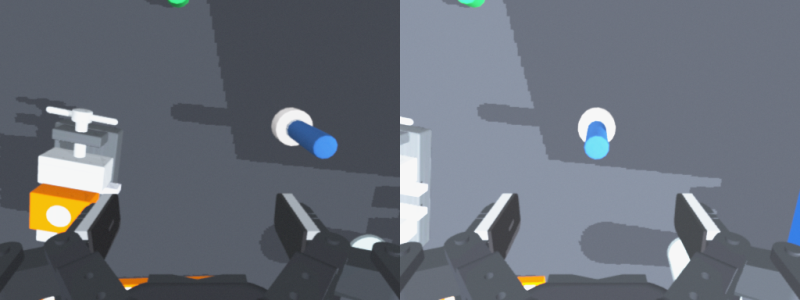

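The wrist views show the handle top at about (415,188) and (251,188), within 2 px of the prediction for (484, 287.5, 115). The height also matches the text, so I'll descend and grip.

```bash
python3 jog.py '[85,-2,0,30,0,0,0,85,0,0,32,0,0,0,85,0,0,32,0,0,0,85,0,0,32,0,0,0,85,0,0,0,0,0,0,24,0,0,0,0,0,0,24,0,0,0,0,0,0,24,0,0,0,0,0,0]'; python3 jog.py '[20,0,0,0,0,0,0,20,0,0,0,0,0,0,20,0,0,0,0,0,0,20,0,0,0,0,0,0,20,0,0,0,0,0,0,20,0,0,0,0,0,0]'
```

```text
time: 3.42
tool_pos: [485.8, 287.7, 69.0]
orientation: [3.138, 0.004, -3.141]
ft_force: [-0.5, 0.0, 0.0]
opening: 50.6
grasp_force: 0.0
time: 3.92
tool_pos: [485.2, 287.6, 68.6]
orientation: [3.14, 0.003, -3.141]
ft_force: [-0.9, -0.9, 6.5]
opening: 22.6
grasp_force: 58.5
```

```bash
python3 jog.py '[20,0,0,-15,0,0,0,20,0,0,-30,0,0,0,20,0,0,-35,0,0,0,20,0,0,-35,0,0,0,20,0,0,0,0,0,0,20,0,0,0,0,0,0]'
python3 - <<'E'
from h import *
import pickle
L=[get_image(n) for n in("scene","side","wrist")];pickle.dump(L,open("l.pkl","wb"))
t=np.array(sensors.state()["tool_pos"]);d=[]
for im in L[:2]:
    K,R,tt=P(im);q=K@(R@t+tt);u,v=(q[:2]/q[2]).astype(int);print(u,v)
    d.append(cv2.resize(im["pixels"][v-40:v+40,u-40:u+40],(400,400),interpolation=cv2.INTER_NEAREST))
cv2.imwrite("pics/d.png",np.hstack(d))
E
```

```text
time: 4.42
tool_pos: [485.0, 287.8, 183.9]
orientation: [3.137, 0.004, -3.141]
ft_force: [-0.4, -0.7, -3.8]
opening: 22.5
grasp_force: 59.2
375 169
222 117
```

View pics/d.png

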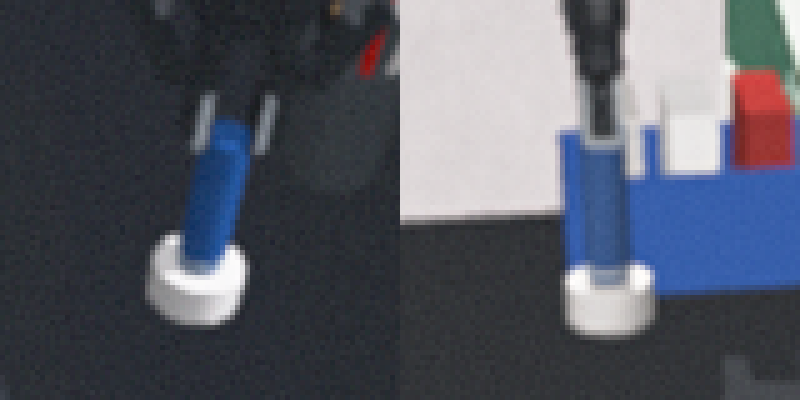

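Run:
```python
from h import *
import pickle
L=pickle.load(open("l.pkl","rb"))
def px(im,p):
    K,R,t=P(im);q=K@(R@np.array(p,float)+t);return (q[:2]/q[2]).round(1)
for z in(80,100,115,140,184,203,230): print(z,[px(im,(485,288,z)) for im in L[:2]])
# foot underside front rim in crops: scene (197,325), side (610,337)
a,b=L[:2]
print("foot centroid",tri(a,(335+197/5-.5,129+279/5-.5),b,(182+210/5-.5,77+302/5-.5)))
print("handle top",tri(a,(335+230/5-.5,129+132/5-.5),b,(182+203/5-.5,77+145/5-.5)))
print(sensors.state()["tool_pos"],sensors.state()["opening"])
w=L[2];cv2.imwrite("pics/e.png",w["pixels"])
```

```text
80 [array([370.5, 197. ]), array([225.1, 150. ])]
100 [array([371.6, 191.9]), array([224.8, 143.7])]
115 [array([372.5, 188. ]), array([224.5, 138.9])]
140 [array([374. , 181.4]), array([224. , 130.8])]
184 [array([376.7, 169.2]), array([223.2, 116.1])]
203 [array([378. , 163.7]), array([222.8, 109.6])]
230 [array([379.8, 155.7]), array([222.2, 100.2])]
foot centroid (array([481.16384048, 289.9859838 , 122.7136808 ]), np.float64(4.69338693115903))
handle top (array([479.95541841, 289.52553887, 220.39886376]), np.float64(13.74576820180937))
[482.97690638 285.95724002 179.65200742] 22.307221097725996
```

View pics/e.png

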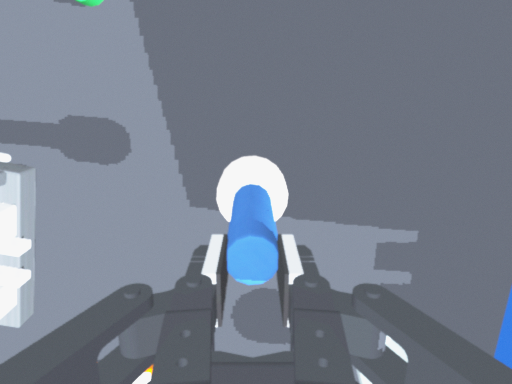

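Run:
```python
from h import *
import pickle
w=pickle.load(open("l.pkl","rb"))[2];K,R,t=P(w);print(K[0,0])
def px(p):
    q=K@(R@np.array(p,float)+t);return (q[:2]/q[2]).round(0)
for s in(-1,1):
  for dx in(-11,11):
    print("pad",s,dx,[px((485+dx,287.8+s*13,z)) for z in(184,206,222)])
for x in(475,485):
  for z in(112,137,228): print("axis",x,z,px((x,287.8,z)), px((x,300.8,z))[0]-px((x,274.8,z))[0])
```

```text
339.96617229967967
pad -1 -11 [array([233., 211.]), array([230., 226.]), array([228., 240.])]
pad -1 11 [array([233., 247.]), array([231., 266.]), array([229., 283.])]
pad 1 -11 [array([279., 211.]), array([283., 226.]), array([286., 240.])]
pad 1 11 [array([278., 247.]), array([281., 266.]), array([284., 283.])]
axis 475 112 [255. 179.] 34.0
axis 475 137 [255. 189.] 38.0
axis 475 228 [257. 248.] 60.0
axis 485 112 [255. 192.] 34.0
axis 485 137 [255. 202.] 37.0
axis 485 228 [257. 268.] 59.0
```

Run:
```python
from h import *
import pickle
w2=pickle.load(open("w2.pkl","rb"));w=pickle.load(open("l.pkl","rb"))[2]
for n,im in(("w2",w2),("l",w)):
    h=cv2.cvtColor(im["pixels"],cv2.COLOR_BGR2HSV)
    m=cv2.inRange(h,(85,120,60),(125,255,255));m[:,330:]=0;m[:,:170]=0
    for y in range(140,300,8):
        x=np.where(m[y])[0]
        if len(x): print(n,y,x.min(),x.max(),x.max()-x.min()+1)
    f=cv2.inRange(h,(0,0,190),(180,40,255));f[:,300:]=0;f[:,200:]=f[:,200:];f[:,:205]=0;f[232:]=0
    ys,xs=np.where(f);print("foot",xs.min(),xs.max(),ys.min(),ys.max())
s=w2;o,d=ray(s,256,192);print(o)
o,d=ray(w,256,192);print(o)
```

```text
w2 156 247 256 10
w2 164 241 262 22
w2 172 239 263 25
w2 180 238 265 28
w2 188 235 267 33
w2 196 238 264 27
foot 228 275 138 181
l 188 241 262 22
l 196 235 268 34
l 204 234 270 37
l 212 232 271 40
l 220 231 273 43
l 228 229 275 47
l 236 227 277 51
l 244 227 277 51
l 252 226 277 52
l 260 226 277 52
l 268 227 277 51
l 276 232 272 41
l 284 247 254 8
foot 216 288 156 221
[407.19061005 287.65686238 373.82626062]
[408.71214914 285.92869654 362.61555717]
```

```bash
python3 jog.py '[20,-11,-36,-8,0,0,0,20,-11,-36,-8,0,0,0,20,-11,-36,0,0,0,0,20,-11,-36,0,0,0,0,20,-11,-36,0,0,0,0,20,-11,-36,0,0,0,0,20,-11,-36,0,0,0,0,20,-11,-36,0,0,0,0]';python3 jog.py '[20,-3,-6,0,0,0,0,20,0,0,0,0,0,0,20,0,0,0,0,0,0,20,0,0,0,0,0,0,20,0,0,0,0,0,0]'
python3 - <<'E'
from h import *
import pickle
L=[get_image(n) for n in("scene","side")];pickle.dump(L,open("l2.pkl","wb"))
print(sensors.state()["tool_pos"],sensors.state()["ft_force"])
d=[]
for im,(u,v) in zip(L,((266,190),(271,180))):
    d.append(cv2.resize(im["pixels"][v-45:v+45,u-40:u+40],(400,450),interpolation=cv2.INTER_NEAREST))
cv2.imwrite("pics/f.png",np.hstack(d))
E
```

```text
time: 5.23
tool_pos: [571.5, -3.1, 195.4]
orientation: [-3.141, -0.004, -3.141]
ft_force: [-0.4, 0.4, -3.1]
opening: 22.6
grasp_force: 59.4
time: 5.65
tool_pos: [574.8, -6.0, 196.9]
orientation: [-3.142, -0.001, -3.14]
ft_force: [-0.5, 0.9, -2.2]
opening: 22.7
grasp_force: 59.5
[575.04297778  -6.00095958 197.34822082] [-0.11449748 -0.56025328 -2.91423982]
```

View pics/f.png

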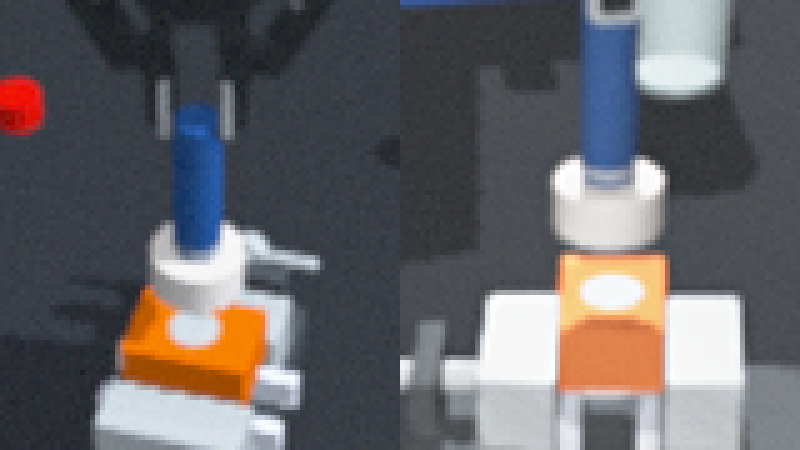

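The picture shows the foot above the block, within about 1 px sideways in both views, and upright. I'll lower it in steps and watch the force.

```bash
python3 jog.py '[20,0,0,10,0,0,0,20,0,0,10,0,0,0,20,0,0,8,0,0,0,20,0,0,0,0,0,0,20,0,0,3,0,0,0,20,0,0,0,0,0,0]'; python3 jog.py '[20,0,0,3,0,0,0,20,0,0,3,0,0,0,20,0,0,0,0,0,0,20,0,0,0,0,0,0]'
```

```text
time: 6.25
tool_pos: [575.2, -7.2, 165.8]
orientation: [-3.141, -0.001, -3.141]
ft_force: [0.1, 0.9, -2.1]
opening: 22.3
grasp_force: 59.5
time: 6.58
tool_pos: [575.8, -7.3, 160.9]
orientation: [-3.141, 0.001, -3.141]
ft_force: [-0.5, -1.4, -0.3]
opening: 22.6
grasp_force: 59.8
```

```bash
python3 jog.py '[20,0,0,2,0,0,0,20,0,0,2,0,0,0,20,0,0,0,0,0,0,20,0,0,0,0,0,0]'|sed -n '2p;4p'; python3 jog.py '[20,0,0,2,0,0,0,20,0,0,2,0,0,0,20,0,0,0,0,0,0,20,0,0,0,0,0,0]'|sed -n '2p;4p'
```

```text
tool_pos: [575.6, -7.2, 156.6]
ft_force: [1.0, -1.7, 1.1]
tool_pos: [575.7, -7.2, 152.7]
ft_force: [0.6, -0.9, 2.2]
```

```bash
for i in 1; do python3 jog.py '[20,0,0,2,0,0,0,20,0,0,0,0,0,0,20,0,0,0,0,0,0]'|sed -n '2p;4p'; done; python3 jog.py '[20,0,0,2,0,0,0,20,0,0,0,0,0,0,20,0,0,0,0,0,0]'|sed -n '2p;4p'
```

```text
tool_pos: [576.3, -7.5, 152.5]
ft_force: [-1.1, 0.0, 9.9]
tool_pos: [576.9, -7.5, 152.5]
ft_force: [-3.5, -0.6, 16.4]
```

```bash
python3 jog.py '[20,0,0,3,0,0,0,20,0,0,3,0,0,0,20,0,0,0,0,0,0,20,0,0,0,0,0,0]'|sed -n '2,4p'; python3 jog.py '[20,0,0,-5,0,0,0,20,0,0,-5,0,0,0,20,0,0,-20,0,0,0,20,0,0,-25,0,0,0,20,0,0,0,0,0,0,20,0,0,0,0,0,0]'
python3 - <<'E'
from h import *
L=[get_image(n) for n in("scene","side")];d=[]
for im,(u,v) in zip(L,((266,190),(271,180))):
    d.append(cv2.resize(im["pixels"][v-45:v+45,u-40:u+40],(400,450),interpolation=cv2.INTER_NEAREST))
cv2.imwrite("pics/g.png",np.hstack(d))
E
```

```text
tool_pos: [580.4, -7.6, 152.7]
orientation: [-3.14, 0.015, -3.138]
ft_force: [-5.8, -0.3, 35.4]
time: 8.58
tool_pos: [575.0, -6.6, 196.9]
orientation: [3.14, -0.0, 3.141]
ft_force: [-1.0, -0.0, -3.0]
opening: 22.7
grasp_force: 59.5
```

View pics/g.png

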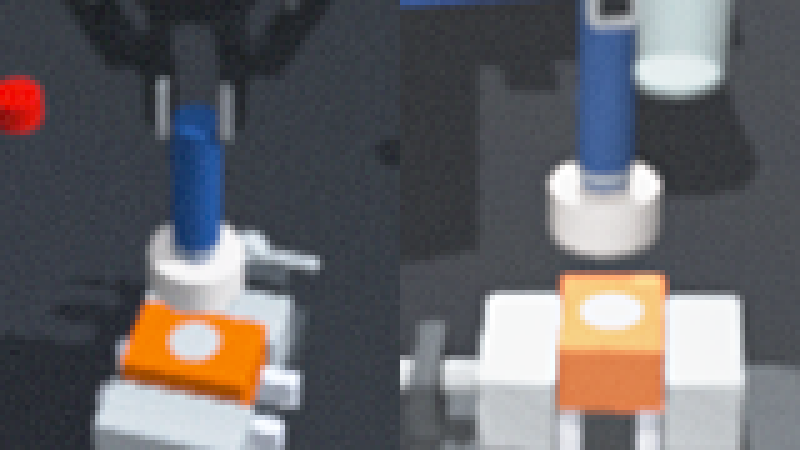

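The block went down about 4 px (roughly 10 mm) in the side view and came to a hard stop at tamper height 84. The tamper is still upright, so I'll take it back to its place.

```bash
python3 jog.py '[20,11,36,0,0,0,0,20,11,36,0,0,0,0,20,11,36,0,0,0,0,20,11,36,0,0,0,0,20,11,36,0,0,0,0,20,11,36,0,0,0,0,20,11,36,0,0,0,0,20,11,36,0,0,0,0]'|sed -n '2p';python3 jog.py '[20,3,6,0,0,0,0,20,0,0,30,0,0,0,20,0,0,30,0,0,0,20,0,0,30,0,0,0,20,0,0,25,0,0,0,20,0,0,5,0,0,0,20,0,0,0,0,0,0,20,0,0,0,0,0,0]'
```

```text
tool_pos: [485.2, 281.8, 195.2]
time: 10.02
tool_pos: [484.7, 286.9, 77.6]
orientation: [-3.141, 0.0, -3.141]
ft_force: [0.4, 0.2, -1.1]
opening: 22.6
grasp_force: 59.8
```

```bash
python3 jog.py '[20,0,0,4,0,0,0,20,0,0,3,0,0,0,20,0,0,0,0,0,0,20,0,0,0,0,0,0]'|sed -n '2p;4p';python3 jog.py '[20,0,0,1.5,0,0,0,20,0,0,0,0,0,0,20,0,0,0,0,0,0]'|sed -n '2p;4p';python3 jog.py '[20,0,0,1,0,0,0,20,0,0,0,0,0,0,20,0,0,0,0,0,0]'|sed -n '2p;4p'
```

```text
tool_pos: [484.4, 286.9, 71.0]
ft_force: [-0.1, 0.3, -2.0]
tool_pos: [484.2, 286.8, 69.1]
ft_force: [0.0, -0.2, -2.1]
tool_pos: [484.6, 287.0, 68.7]
ft_force: [0.0, -1.5, 4.0]
```

Contact. I'll release slowly, settle, then rise straight up.

```bash
python3 jog.py '[35,0,0,0,0,0,0,50,0,0,0,0,0,0,85,0,0,0,0,0,0,85,0,0,0,0,0,0,85,0,0,0,0,0,0,85,0,0,0,0,0,0,85,0,0,0,0,0,0,85,0,0,0,0,0,0]'; python3 jog.py '[85,0,0,-15,0,0,0,85,0,0,-30,0,0,0,85,0,0,-35,0,0,0,85,0,0,-35,0,0,0,85,0,0,-20,0,0,0,85,0,0,0,0,0,0,85,0,0,0,0,0,0,85,0,0,0,0,0,0]'
python3 - <<'E'
from h import *
L=[get_image(n) for n in("scene","side")]
d=[cv2.resize(L[0]["pixels"][165:245,240:400],(400,200)),cv2.resize(L[1]["pixels"][120:220,195:315],(400,333))]
d[0]=cv2.copyMakeBorder(d[0],0,133,0,0,cv2.BORDER_CONSTANT)
cv2.imwrite("pics/h.png",np.hstack(d))
E
```

```text
time: 11.52
tool_pos: [484.2, 286.8, 67.9]
orientation: [-3.142, -0.0, -3.141]
ft_force: [-0.0, 0.6, -0.6]
opening: 85.0
grasp_force: 0.0
time: 12.18
tool_pos: [483.5, 286.4, 201.9]
orientation: [-3.141, -0.002, 3.142]
ft_force: [-1.1, 0.2, 0.1]
opening: 84.4
grasp_force: 0.0
```

View pics/h.png

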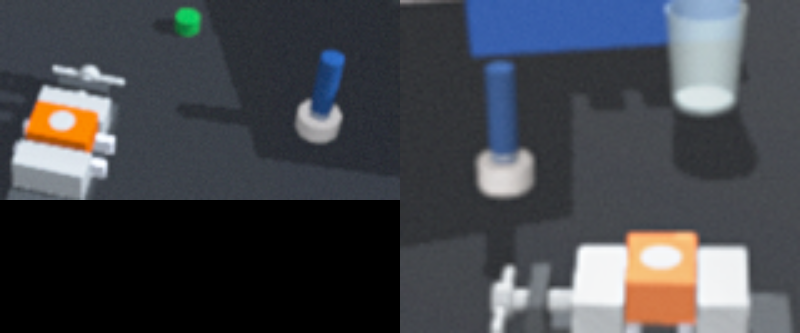

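The tamper stands upright and released at its place, and the block is seated. I'm handing in.

```bash
python3 -c "
from station import bot, sensors, get_image
print(bot.hand_in())"
```

```text
the job is handed in; nothing more can be done
None
```

The block was pressed to a hard stop (about 35 N, tamper foot about 84 mm above the bench, the home height), the white-footed tamper stands upright and released on the bench, and the job is handed in; `hand_in()` returned no verdict.

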